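# Take the squeegee off its safety hook and seat it in the bench rest

### The job

Press the hook's orange sprung keeper aside until it snaps open and stays, while the squeegee still hangs there; then lift the squeegee off the hook and set it, blade down, into the slot of the yellow bench rest until its wooden handle sits fully down on the rest, and let go. Leave the jars, the tape, the spatula and the insoles on the bench where they are.

Things in the scene. Friction and masses are not known exactly. Their poses are not given: they have to be found in the camera images.
- hook_seat (a point): Centre of the floor of the fixed hook's trough, 165 mm above the table, where the squeegee's bar rests. Axes: -x out of the hook's front (roughly to the robot), z up, y = z cross x. 30 mm wide steel trough, 16 mm long inside along x, front lip 5 mm thick and 22 mm high. To come off, the bar must rise over the lip (lift 33 mm; at 45 mm the handle meets the trough), then go 25 mm or more along -x.
- keeper_pivot (a point): The keeper's upright pivot axis, on top of the hook's steel arm behind the trough, 187 mm above the table, 20 mm behind the seat. Fixed; axes as the hook. The arm (16 mm along x, 30 mm wide) joins a blue post 24 mm (x) by 30 mm (y), centred 16 mm behind this point and just as tall, on a dark base plate 12 mm thick, 150 mm (x) by 100 mm (y), from 70 mm before to 80 mm behind this point.
- keeper_tab (a point): Centre of the upright orange tab on the keeper: 22 mm along its x, 6 mm thick along its y, 196 to 230 mm above the table; axes turn with the keeper (as the hook's when shut). The keeper is an orange bar 12 mm wide, 190 to 198 mm above the table, that lies across the trough over the lip and stops the squeegee being lifted. Its pivot is 44 mm from the tab's centre along +x.
- keeper (a joint): Keeper angle in rad: 0 shut (along the hook's -x), 1.8 fully open. Opens when the tab is pushed to the hook's -y side (counter-clockwise from above). Over-centre spring: below about 0.6 it springs shut, beyond that it snaps open and stays, swung out on the -y side. Needs about 2 to 3 N at the tab.
- squeegee_mid (a point): Centre of the squeegee's wooden handle, to be grasped across its 30 mm (x): 200 mm long along y, 45 mm tall (z up, hanging and standing). Below it a green blade 180 x 10 mm, 30 mm deep. 0.24 kg. It hangs across the hook (same axes). Its end on the hook's +y side, beyond 60 mm from the middle, is free from above; the open keeper is over the other half. Same when turned half round.
- squeegee_bar (a point): Centre of the cross bar (8 mm steel rod along y) of the stirrup that stands on the middle of the handle, 62 mm wide over all; 77.5 mm above the handle's centre.
- rest_slot (a point): Centre of the slot's mouth on the top of the fixed yellow rest, 40 mm above the table, z up. The rest is a block 66 mm (x) by 240 mm (y), 40 mm high, with a through slot 16 mm wide (x) and 192 mm long (y), mouth chamfered 2 mm, for the blade. Fully seated, the handle's underside lies on the block, its centre 22.5 mm above this point. Either way round is good.
- jar_red: ink jar with red lid, 52 mm wide, 75 mm tall, loose, a bystander to be left where it is; origin at the centre of its underside, z up
- jar_blue: ink jar with blue lid, 52 mm wide, 75 mm tall, loose, a bystander to be left where it is; origin at the centre of its underside, z up
- tape: roll of paper tape lying flat, 100 mm wide, 24 mm tall, loose, a bystander to be left where it is; origin at the centre of its underside, z up
- spatula: ink spatula lying flat, loose, a bystander to be left where it is
- soles: stack of three grey shoe insoles, about 250 mm long along x, 75 mm wide, 36 mm tall, loose, a bystander to be left where it is; origin at the centre of its underside, z up
There are look-alikes about, which are no part of the job. Of the things that look like the part that bears squeegee_mid, the smaller one is meant.

How it is judged:
By the outcome, as a careful person would: the job done as asked, in the order asked, and still so for the second after the job is handed in, with the robot touching nothing.
It also fails if it takes over 64 s, if anything falls off the work surface, if the arm or the gripper's body presses on something with over 40 N, if the wrist force passes 120 N, or if a joint passes its speed limit or range.

### The arm

A 7-joint arm with a two-finger parallel gripper is mounted at the origin on the work surface. World frame = base frame: x ahead of the robot, y to its left, z up, the work surface at z = 0. Lengths are in m, angles in rad, forces in N, time in s.
With the tool pointing down it reaches from about 0.4 to 0.875 m from the base axis. Payload 19.3 kg.
Tool frame: the origin (TCP) lies midway between the tips of the shut fingers; the grasp point (between the pads) lies 19 mm behind it; z points along the fingers, y is the line along which they close (so a half turn about z gives the same grasp; the last joint's range is limited). The gripper opens to 85 mm and grips with 20 to 120 N. Pads are 22 mm wide; open, the fingers measure 114 mm over their backs; the gripper's body (76 mm by 85 mm) begins 54 mm behind the grasp point. The pads swing forward as they close: fully open they stand 13 mm farther back than shut.
Start: joints at [-1.323, 0.521, -0.036, 1.599, 0.021, 1.021, -0.113], TCP at [0.195, 0.594, 0.231] pointing down, gripper open.
Joint ranges: [-2.91, 2.91], [-0.3, 2.13], [-1.5, 1.42], [0.17, 2.43], [-1.26, 4.41], [0.16, 1.93], [-2.52, 2.52]. Speed limits (rad/s): [1.89, 1.89, 2.39, 2.39, 3.01, 3.01, 3.01].

### API

Orientations are given as [roll, pitch, yaw] about the fixed x, y, z axes, in that order (R = Rz(yaw) Ry(pitch) Rx(roll)).
In Python, from workcell import * gives the robot as it stands.
- The arm moves only by the shell command python3 -m creep 'ROWS' [FORCE]. ROWS is JSON, a list that holds one entry, the list of rows, each a list of 7 numbers: the closure, from -1 (fully open) to 1 (shut), then the shift along the tool's x, y, z in m, then the turn, a rotation vector about the tool's x, y, z in degrees. A call has 1 to 10 rows; each row shifts and turns the commanded pose from where the row before left it, along the tool's axes as they then stand; what a row does not reach is not made up. A row lasts 1/10 s, in which the tool goes at most 50 mm and 8.59 degrees, less where a joint would pass 70% of its speed; a pose out of reach is approached as far as the arm can. A call is refused whole if a number of a shift passes 0.05 or a number of a turn 8.59, either way. A call with a gripper value outside its range is refused whole. The fingers move at their own pace and stop on an object; FORCE is the grip in N (left out, the last holds). Time passes only in rows, so rows that do not move let the fingers close. It gives the time, the measured TCP pose, the force, the opening and the grip force at its end, in the units of the state.
- observe(): the state, without advancing time (a new reading comes with each control period).
- grab_frame(name): name is "scene" or "top" or "wrist"; returns a dict with "image" (480x640x3 uint8, red, green, blue), "range_z" (480x640 float32, m along the optical axis (not along the pixel's ray), 0 where there is no reading), "fx", "fy", "cx", "cy" (pixels), "R" (3x3) and "t" (3): a world point X has camera coordinates R X + t; the wrist camera has in their place "T_tool_cam" (4x4, takes a point from camera to tool coordinates, whose origin is the TCP and whose axes are the flange's). Camera axes: x right, y down, z forward; pixel columns grow to the right and rows downward; lengths in m; the calibration is good to about 2 mm. A picture is of the moment at which its call begins: read the wrist's pose just before it.
- job_done(): hands the job in; it is judged then, once.
Trained networks look in a picture, given as the dict that the camera call returned (one of the last four; its "shot" number tells which), for a name from the list of things; names that differ only in an ending like _2 or _b are one class to them, and where a whole thing is asked for, a point or a joint stands for the part that bears it (a point fixed in the world has none). Each returns a list of dicts, best first, with "confidence" (0 to 1); they miss things now and then, are a little off and sometimes report something else, mostly with a low value. They report only what shows in the picture. A call takes as long as a camera call. They do not tell look-alikes from the thing itself.
- find_in(picture, thing): "extent" ([centre column, centre row, width, height] in pixels, round what is visible of it).
- outline_of(picture, thing): "region" (480x640 bool, what is visible of it) and "extent" ([centre column, centre row, width, height] in pixels, round what is visible of it).
- tip_of(picture, thing): "position" ([column, row] in pixels: a listed point, or the origin of a listed thing).
The state is a dict: "clock": time; "qpos": joint angles; "qd": joint speeds; "joint_efforts": joint torques, N m; "position": TCP position; "tool_rot": TCP orientation; "force": force on the tool from outside, world axes, zero at the start; "moment": the same for the moment, N m; "grip_width": finger opening in m; "finger_force": force on a finger pad.
Only numpy, scipy, OpenCV 4.12 (cv2) and the standard library are available. Lean on these libraries where they do the work, as an engineer would, in place of code of your own. Each camera call takes 0.05 s, during which the arm holds its last target. There are 200 camera calls.

## Working session

There is one attempt and no reset: what is moved stays moved. The work goes in short steps, Python scripts to look and compute and a shell command to move; the robot and the scene stay as the last step left them, time stands still between calls to the robot, and variables do not carry over. Pictures are saved under pics/ and viewed, at most 10 in all, crops included, and the job is handed in when it is done.

```bash
mkdir -p pics; cat > h.py <<'E'
from workcell import *
import numpy as np, cv2
from scipy.spatial.transform import Rotation as Rn
def toworld(f,uv,z=None,st=None):
    u,v=uv; ray=np.array([(u-f['cx'])/f['fx'],(v-f['cy'])/f['fy'],1.])
    if 'R' in f and 'T_tool_cam' not in f:
        R=np.array(f['R']).T; o=-R@np.array(f['t'])
    else:
        T=np.array(f['T_tool_cam']); Rt=Rn.from_euler('xyz',st['tool_rot']).as_matrix()
        R=Rt@T[:3,:3]; o=Rt@T[:3,3]+np.array(st['position'])
    d=R@ray
    if z is not None: return o+d*(z-o[2])/d[2]
    r=f['range_z'][int(round(v)),int(round(u))]
    return o+d*r
def cloud(f,st=None):
    v,u=np.mgrid[0:480,0:640]; r=f['range_z']
    c=np.stack([(u-f['cx'])/f['fx']*r,(v-f['cy'])/f['fy']*r,r],-1)
    if 'T_tool_cam' not in f: return (c-np.array(f['t']))@np.array(f['R'])
    T=np.array(f['T_tool_cam']); Rt=Rn.from_euler('xyz',st['tool_rot']).as_matrix()
    return (c@T[:3,:3].T+T[:3,3])@Rt.T+np.array(st['position'])
def save(f,n): cv2.imwrite('pics/'+n,cv2.cvtColor(f['image'],cv2.COLOR_RGB2BGR))
E
python3 - <<'E'
from h import *
s=observe(); print({k:np.round(v,3) for k,v in s.items()})
for c in ('scene','top'):
    f=grab_frame(c); save(f,c+'0.png')
    for n in ['hook_seat','keeper_pivot','keeper_tab','squeegee_mid','squeegee_bar','rest_slot','jar_red','jar_blue','tape','spatula','soles']:
        for d in tip_of(f,n)[:3]:
            if d['confidence']>.2: print(c,n,round(d['confidence'],2),np.round(d['position']),np.round(toworld(f,np.clip(d['position'],0,[639,479])),3))
E
```

```text
{'clock': np.float64(0.0), 'qpos': array([-1.323,  0.522, -0.036,  1.6  ,  0.021,  1.021, -0.113]), 'qd': array([-0.001,  0.001, -0.002,  0.001,  0.001,  0.001, -0.   ]), 'joint_efforts': array([ 1.0000e-03, -9.2708e+01,  1.9800e+00, -3.6995e+01,  1.8000e-02,
        8.0000e-03, -0.0000e+00]), 'position': array([0.195, 0.593, 0.231]), 'tool_rot': array([-3.14 ,  0.   ,  2.824]), 'force': array([ 0.156, -0.542,  0.073]), 'moment': array([ 0.022,  0.019, -0.026]), 'finger_force': np.float64(0.0), 'grip_width': np.float64(0.086)}
scene hook_seat 0.94 [421. 282.] [0.546 0.211 0.198]
scene keeper_pivot 0.83 [417. 284.] [0.555 0.203 0.198]
scene keeper_pivot 0.23 [187. 245.] [ 0.556 -0.455  0.03 ]
scene keeper_tab 0.54 [426. 266.] [0.509 0.21  0.217]
scene squeegee_mid 0.69 [418. 301.] [0.554 0.215 0.131]
scene squeegee_mid 0.59 [477. 229.] [0.24  0.297 0.086]
scene squeegee_bar 0.65 [422. 283.] [0.54  0.212 0.189]
scene squeegee_bar 0.58 [482. 206.] [0.229 0.291 0.17 ]
scene rest_slot 0.63 [259. 271.] [ 0.564 -0.22   0.035]
scene jar_red 0.85 [330. 308.] [0.596 0.001 0.027]
scene jar_red 
[... 743 characters left out ...]
 [169. 321.] [0.22  0.297 0.171]
top squeegee_bar 0.84 [207. 211.] [0.519 0.206 0.193]
top rest_slot 0.96 [358. 201.] [ 0.591 -0.222  0.037]
top jar_red 0.75 [288. 204.] [ 0.57  -0.01   0.068]
top jar_red 0.32 [391. 291.] [ 0.32  -0.322  0.023]
top jar_blue 0.85 [297. 168.] [ 0.679 -0.033  0.078]
top jar_blue 0.56 [355. 202.] [ 0.587 -0.212  0.04 ]
top jar_blue 0.23 [272. 265.] [ 0.395  0.037 -0.002]
top tape 0.55 [272. 268.] [ 0.386  0.037 -0.007]
top tape 0.5 [208. 209.] [0.521 0.203 0.198]
top spatula 0.64 [356. 205.] [ 0.588 -0.218 -0.007]
top spatula 0.57 [394. 292.] [ 0.317 -0.329  0.024]
top spatula 0.39 [210. 211.] [0.524 0.203 0.169]
top soles 0.81 [438. 226.] [ 0.519 -0.464  0.028]
```

View pics/scene0.png

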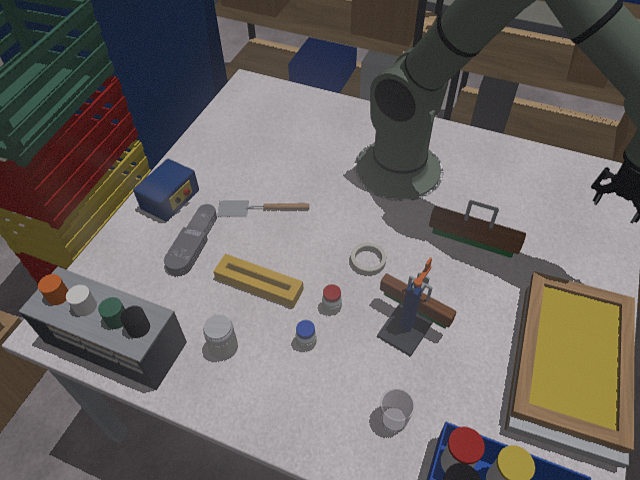

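View pics/top0.png

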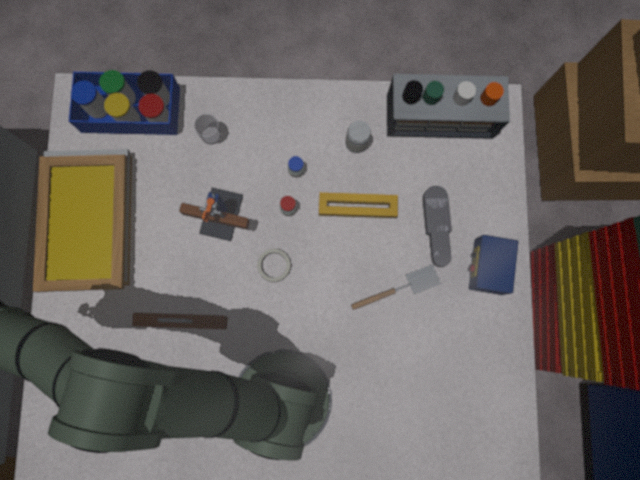

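The top view (same scene seen from above, +x up, +y left) shows the squeegee candidates. One hangs on the hook at scene px (418,301) / top (216,216). The other, larger one stands near the base at scene (477,229) / top (180,321). I take the hanging one. The rest is at top (358,205) and the red jar at (288,204).

```bash
python3 - <<'E'
from h import *
def fit(P,c,r,z0,z1,n):
    m=(np.hypot(P[...,0]-c[0],P[...,1]-c[1])<r)&(P[...,2]>z0)&(P[...,2]<z1)
    q=P[m]; rc=cv2.minAreaRect((q[:,:2]*1000).astype(np.float32))
    b=cv2.boxPoints(rc); e=[b[1]-b[0],b[2]-b[1]]; L=max(e,key=np.linalg.norm)
    print(n,m.sum(),'ctr',np.round(rc[0],1),'size',np.round(rc[1],1),'long axis deg from y',round(np.degrees(np.arctan2(-L[0],L[1]))%180,1),'zmed',round(np.median(q[:,2]),4))
for c in ('top','scene'):
    f=grab_frame(c); P=cloud(f)
    fit(P,(.52,.2),.14,.10,.122,c+' handle'); fit(P,(.22,.29),.16,.05,.14,c+' other handle')
    fit(P,(.55,.2),.12,.008,.018,c+' plate')
    fit(P,(.585,-.22),.15,.03,.05,c+' rest')
    hsv=cv2.cvtColor(f['image'],cv2.COLOR_RGB2HSV)
    o=(hsv[...,0]>3)&(hsv[...,0]<18)&(hsv[...,1]>170)&(hsv[...,2]>90)&(np.hypot(P[...,0]-.52,P[...,1]-.2)<.1)&(P[...,2]>.185)
    q=P[o]; print('orange',o.sum(),np.round(q.mean(0),3) if len(q) else '',np.round(q[q[:,2]>.21].mean(0),3))
    m=P[(np.hypot(P[...,0]-.54,P[...,1]-.2)<.12)&(P[...,2]>.18)&(P[...,2]<.19)]; print('post top',len(m),np.round(m.mean(0),3))
s=cv2.cvtColor(grab_frame('scene')['image'],cv2.COLOR_RGB2BGR)[200:360,360:540]
cv2.imwrite('pics/crop1.png',cv2.resize(s,None,fx=4,fy=3.6,interpolation=cv2.INTER_CUBIC))
E
```

```text
top handle 608 ctr [538.7 200.8] size [200.9  62.1] long axis deg from y 167.6 zmed 0.1126
top other handle 1201 ctr [221.9 290.8] size [262.1  39. ] long axis deg from y 178.9 zmed 0.0958
top plate 685 ctr [549.9 190.3] size [217.7 207.4] long axis deg from y 98.1 zmed 0.0116
top rest 1437 ctr [ 579.7 -219.8] size [240.7  68.7] long axis deg from y 179.3 zmed 0.0393
orange 11 [0.534 0.2   0.201] [0.499 0.207 0.23 ]
post top 82 [0.547 0.195 0.185]
scene handle 870 ctr [541.8 203.3] size [199.6  66. ] long axis deg from y 167.8 zmed 0.1123
scene other handle 2031 ctr [224.4 292.8] size [259.9  47.3] long axis deg from y 178.8 zmed 0.0921
scene plate 1098 ctr [568.1 197.1] size [100.8 116.4] long axis deg from y 77.6 zmed 0.0117
scene rest 1698 ctr [ 581.  -217.2] size [244.1  73.7] long axis deg from y 179.0 zmed 0.0388
orange 17 [0.511 0.213 0.207] [0.5   0.212 0.228]
post top 153 [0.553 0.203 0.185]
```

View pics/crop1.png

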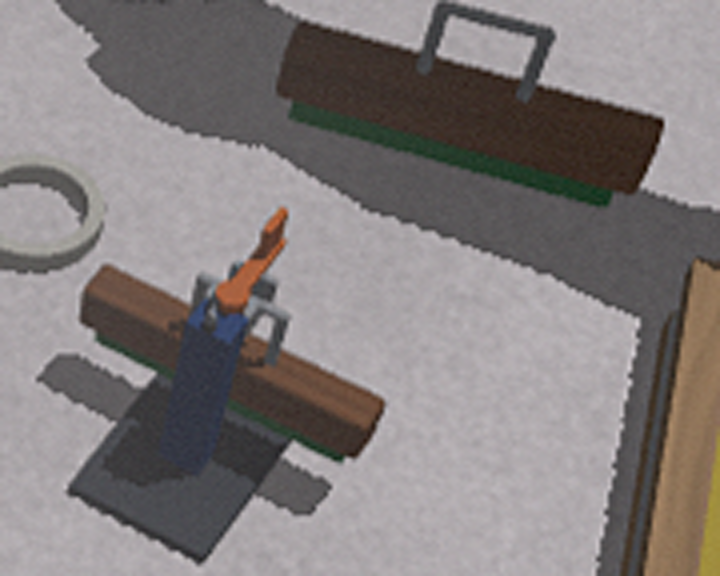

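The crop confirms the choice. The hanging squeegee measures about 200 mm and the larger one by the base about 260 mm. The orange tab points to the robot, hook yaw is about −12.3°, and the tab is at (0.500, 0.210). I turn the tool to the hook's axes first.

```bash
python3 -m creep '[[[1,0,0,-0.005,0,0,8.4],[1,0,0,-0.005,0,0,8.4],[1,0,0,-0.005,0,0,8.4],[1,0,0,-0.005,0,0,8.4],[1,0,0,0,0,0,8.4],[1,0,0,0,0,0,8.4],[1,0,0,0,0,0,8.4],[1,0,0,0,0,0,8.4],[1,0,0,0,0,0,8.4],[1,0,0,0,0,0,8.4]]]'
cat >> h.py <<'E'
def delta(p,yaw=None):
    s=observe(); R=Rn.from_euler('xyz',s['tool_rot']); d=R.inv().apply(np.array(p)-s['position'])
    print('pos',np.round(s['position'],4),'rot',np.round(np.degrees(s['tool_rot']),2),'tool delta mm',np.round(d*1000,1),'F',np.round(s['force'],1),'w',round(float(s['grip_width']),4))
E
python3 -c "
from h import *
delta([.5085,.252,.25])"
```

```text
clock: 2.35
position: [0.1953, 0.5937, 0.2513]
tool_rot: [-3.142, -0.0, 1.352]
force: [0.0, -0.3, 0.8]
grip_width: 0.0001
finger_force: 0.0
pos [0.1953 0.5937 0.2513] rot [-180.     -0.     77.45] tool delta mm [-265.5  380.     1.3] F [ 0.  -0.3  0.8] w 0.0001
```

```bash
python3 -m creep '[[[1,-0.02,0.03,0,0,0,0],[1,-0.02,0.03,0,0,0,0],[1,-0.02,0.03,0,0,0,0],[1,-0.02,0.03,0,0,0,0],[1,-0.02,0.03,0,0,0,0],[1,-0.02,0.03,0,0,0,0],[1,-0.02,0.03,0,0,0,0],[1,-0.02,0.03,0,0,0,0],[1,-0.02,0.03,0,0,0,0],[1,-0.02,0.03,0,0,0,0]]]' >/dev/null
python3 -c "
from h import *
delta([.5085,.252,.25])
st=observe();f=grab_frame('wrist');save(f,'w1.png')
for n in ['keeper_tab','keeper_pivot','hook_seat','squeegee_mid']:
  for d in tip_of(f,n)[:2]: print(n,d,np.round(toworld(f,d['position'],{'keeper_tab':.213,'keeper_pivot':.187,'hook_seat':.165,'squeegee_mid':.114}[n],st),3))"
```

```text
pos [0.4471 0.3337 0.2515] rot [ 1.80e+02 -2.00e-02  7.78e+01] tool delta mm [-66.9  77.3   1.4] F [ 0.2  0.5 -0.1] w -0.0002
keeper_pivot {'position': [511.1, 413.3], 'confidence': 0.8} [0.544 0.2   0.187]
squeegee_mid {'position': [440.6, 332.3], 'confidence': 0.73} [0.521 0.222 0.114]
squeegee_mid {'position': [97.8, 301.4], 'confidence': 0.69} [0.254 0.308 0.114]
```

View pics/w1.png

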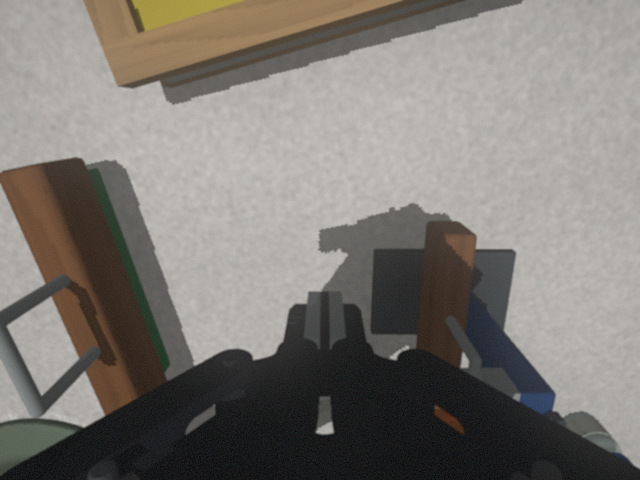

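The wrist view shows the handle edge vertical at px (450,230–370), so it lines up with the tool. The keeper shows at (450,418) behind the gripper, and the network puts the pivot at (0.544, 0.200), as estimated. Moving to the tab's +y side, then down.

```bash
python3 -m creep '[[[1,-0.022,0.027,0,0,0,0],[1,-0.022,0.027,0,0,0,0],[1,-0.022,0.026,0,0,0,0],[1,0,0,0.015,0,0,0],[1,0,0,0.015,0,0,0],[1,0,0,0.015,0,0,0],[1,0,0,0,0,0,0]]]' >/dev/null
python3 -c "
from h import *
delta([.5,.21,.206])
f=grab_frame('scene');i=cv2.cvtColor(f['image'],cv2.COLOR_RGB2BGR)[200:360,360:540]
cv2.imwrite('pics/c2.png',cv2.resize(i,None,fx=3.5,fy=3.5,interpolation=cv2.INTER_CUBIC))"
```

```text
pos [0.509  0.2542 0.2047] rot [-1.7988e+02  1.0000e-01  7.7890e+01] tool delta mm [-45.1   0.4  -1.2] F [-0.2  0.1 -0.6] w -0.0003
```

View pics/c2.png

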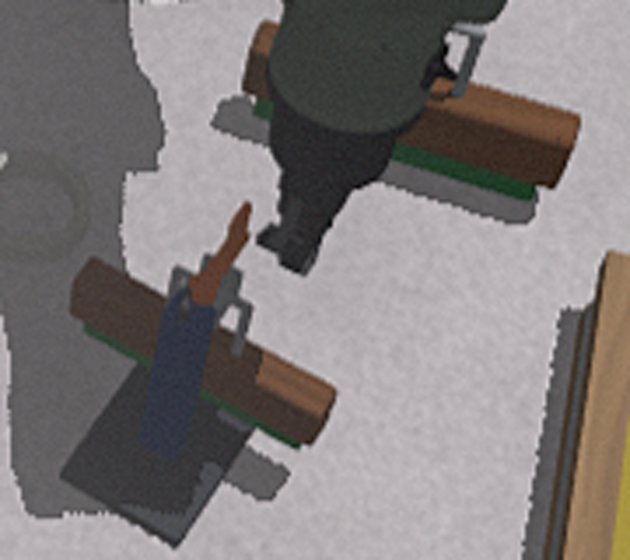

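The shut fingers stand at crop px (285,245), on the tab's +y side (tab at (245,215)) and clear of it. Pushing towards −y (tool −x).

```bash
python3 -m creep '[[[1,-0.012,0,0,0,0,0],[1,-0.01,0,0,0,0,0],[1,-0.006,0,0,0,0,0],[1,-0.006,0.001,0,0,0,0],[1,-0.006,0.001,0,0,0,0],[1,-0.006,0.001,0,0,0,0],[1,-0.006,0.001,0,0,0,0],[1,-0.006,0.001,0,0,0,0],[1,-0.006,0.001,0,0,0,0],[1,0,0,0,0,0,0]]]'
python3 -m creep '[[[1,-0.006,0.001,0,0,0,0],[1,-0.006,0,0,0,0,0],[1,0,0,0,0,0,0],[1,0,0,-0.02,0,0,0],[1,0,0,-0.03,0,0,0],[1,0.01,0,-0.03,0,0,0],[1,0.03,0,0,0,0,0],[1,0.04,0,0,0,0,0],[1,0.04,0,0,0,0,0],[1,0,0,0,0,0,0]]]'
python3 -c "
from h import *
delta([.5,.21,.206])
f=grab_frame('scene');i=cv2.cvtColor(f['image'],cv2.COLOR_RGB2BGR)[200:360,360:540]
cv2.imwrite('pics/c3.png',cv2.resize(i,None,fx=3.5,fy=3.5,interpolation=cv2.INTER_CUBIC))"
```

```text
clock: 5.35
position: [0.5028, 0.1883, 0.2063]
tool_rot: [-3.142, 0.0, 1.356]
force: [0.3, 0.0, -0.2]
grip_width: -0.0001
finger_force: 0.0
clock: 6.35
position: [0.526, 0.3004, 0.2854]
tool_rot: [-3.141, -0.001, 1.364]
force: [-0.2, -0.6, -1.5]
grip_width: 0.0002
finger_force: 0.0
pos [0.526  0.3004 0.2854] rot [-1.7995e+02 -5.0000e-02  7.8130e+01] tool delta mm [-93.9  -6.7  79.3] F [-0.2 -0.6 -1.5] w 0.0002
```

View pics/c3.png

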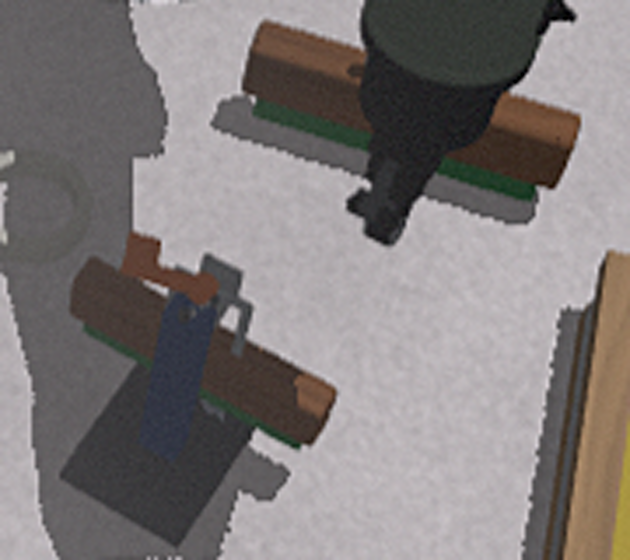

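The keeper has snapped open, now on the −y side at crop px (150,255), and the squeegee still hangs. Next I measure the free end of the handle from the wrist.

```bash
python3 - <<'E'
from h import *
st=observe();f=grab_frame('wrist');save(f,'w2.png');P=cloud(f,st)
y=np.radians(-12.3);X=np.array([np.cos(y),np.sin(y)]);Y=np.array([-np.sin(y),np.cos(y)])
for c,P in (('wrist',P),('scene',cloud(grab_frame('scene'))),('top',cloud(grab_frame('top')))):
    rel=P[...,:2]-np.array([.524,.205]); a=rel@X; b=rel@Y
    m=(abs(a)<.04)&(b>.04)&(b<.12)&(P[...,2]>.109)&(P[...,2]<.12)
    if m.sum()<20: print(c,m.sum()); continue
    print(c,m.sum(),'x',np.round(np.percentile(a[m],[1,50,99]),4),'y',np.round(np.percentile(b[m],[1,99]),4),'z',np.median(P[m][:,2]))
    rc=cv2.minAreaRect((P[m][:,:2]*1000).astype(np.float32)); print(rc)
E
```

```text
wrist 2366 x [-0.0151 -0.0007  0.0142] y [0.0405 0.0998] z 0.11389503289105403
((538.7739868164062, 273.642333984375), (60.58219909667969, 29.889806747436523), 78.13513946533203)
scene 267 x [-0.0131  0.0032  0.018 ] y [0.0408 0.1007] z 0.11293297637037904
((541.1184692382812, 273.6656799316406), (61.165374755859375, 34.382545471191406), 75.24165344238281)
top 162 x [-0.015  -0.0002  0.0142] y [0.0406 0.0954] z 0.11335553323160401
((538.275390625, 271.88671875), (56.390193939208984, 29.88144874572754), 77.33684539794922)
```

```bash
python3 -c "
from h import *
delta([.541,.287,.0725])"
```

```text
pos [0.5266 0.2939 0.2863] rot [1.800e+02 3.000e-02 7.773e+01] tool delta mm [ -3.6  15.5 213.8] F [ 0.7 -0.5  0.8] w 0.0003
```

```bash
python3 -m creep '[[[-1,-0.004,0.015,0,0,0,0],[-1,0,0,0.0,0,0,0],[-1,0,0,0.03,0,0,0],[-1,0,0,0.03,0,0,0],[-1,0,0,0.02,0,0,0],[-1,0,0,0.02,0,0,0],[-1,0,0,0,0,0,0],[-1,0,0,0,0,0,0]]]' >/dev/null
python3 -c "
from h import *
delta([.541,.287,.0725])"
```

```text
pos [0.5408 0.2873 0.1869] rot [1.7999e+02 1.0000e-02 7.7740e+01] tool delta mm [ -0.2   0.2 114.4] F [ 0.5  0.5 -0. ] w 0.0852
```

```bash
python3 -m creep '[[[-1,0,0,0.02,0,0,0],[-1,0,0,0.02,0,0,0],[-1,0,0,0.02,0,0,0],[-1,0,0,0.02,0,0,0],[-1,0,0,0.02,0,0,0],[-1,0,0,0.014,0,0,0],[-1,0,0,0,0,0,0]]]' 
python3 -m creep '[[[0.5,0,0,0,0,0,0],[1,0,0,0,0,0,0],[1,0,0,0,0,0,0],[1,0,0,0,0,0,0],[1,0,0,0,0,0,0],[1,0,0,0,0,0,0],[1,0,0,0,0,0,0],[1,0,0,0,0,0,0]]]' 90
```

```text
clock: 8.05
position: [0.5402, 0.2875, 0.0717]
tool_rot: [-3.141, 0.001, 1.358]
force: [0.5, -0.6, 0.9]
grip_width: 0.0859
finger_force: 0.0
clock: 8.85
position: [0.5406, 0.2878, 0.0727]
tool_rot: [3.141, -0.0, 1.358]
force: [-2.3, 0.4, 6.5]
grip_width: 0.0288
finger_force: 88.2
```

```bash
python3 -m creep '[[[1,0,0,-0.005,0,0,0],[1,0,0,-0.008,0,0,0],[1,0,0,-0.008,0,0,0],[1,0,0,-0.008,0,0,0],[1,0,0,-0.007,0,0,0],[1,0,0,-0.003,0,0,0],[1,0,0,0,0,0,0]]]'
python3 - <<'E'
from h import *
y=np.radians(-12.3);X=np.array([np.cos(y),np.sin(y)]);Y=np.array([-np.sin(y),np.cos(y)])
f=grab_frame('scene');P=cloud(f);rel=P[...,:2]-np.array([.524,.205]);a=rel@X;b=rel@Y
for lo,hi in((-.1,-.07),(-.07,-.04),(.04,.06)):
    m=(b>lo)&(b<hi)&(abs(a)<.012)&(P[...,2]>.1)&(P[...,2]<.17); print(lo,m.sum(),np.median(P[m][:,2]) if m.any() else '')
i=cv2.cvtColor(f['image'],cv2.COLOR_RGB2BGR)[200:360,360:540]
cv2.imwrite('pics/c4.png',cv2.resize(i,None,fx=3.5,fy=3.5,interpolation=cv2.INTER_CUBIC))
E
```

```text
clock: 9.55
position: [0.5406, 0.2879, 0.1118]
tool_rot: [3.141, -0.001, 1.358]
force: [-0.1, 0.6, -2.3]
grip_width: 0.0291
finger_force: 88.6
-0.1 89 0.15185026471831956
-0.07 20 0.15095149661934398
0.04 74 0.15158358196548802
```

View pics/c4.png

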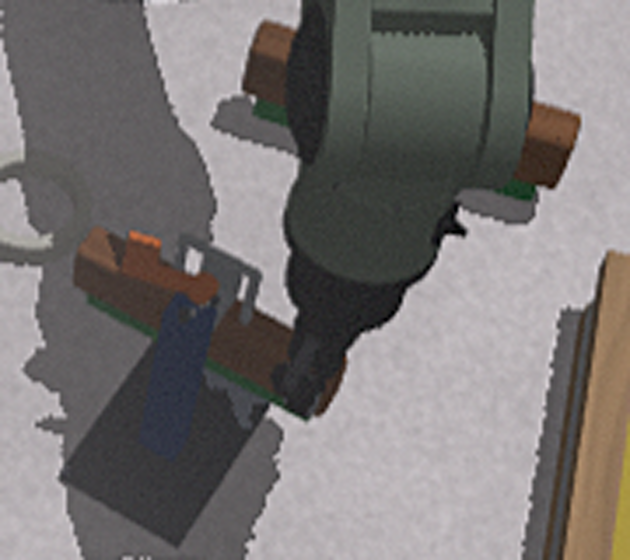

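The squeegee is level (handle top at 151–152 mm on both halves) and lifted 39 mm, with the bar clear above the lip at crop px (215,255). The keeper is still open. Moving out along −x, then up.

```bash
python3 -m creep '[[[1,0,-0.008,0,0,0,0],[1,0,-0.012,0,0,0,0],[1,0,-0.015,0,0,0,0],[1,0,-0.015,0,0,0,0],[1,0,-0.015,0,0,0,0],[1,0,-0.015,-0.01,0,0,0],[1,0,0,-0.015,0,0,0],[1,0,0,-0.015,0,0,0],[1,0,0,-0.015,0,0,0],[1,0,0,-0.01,0,0,0]]]'
python3 -c "
from h import *
delta([.452,-.135,.177])"
```

```text
clock: 10.6
position: [0.4616, 0.3051, 0.1772]
tool_rot: [3.141, -0.001, 1.358]
force: [-0.9, 0.6, -1.9]
grip_width: 0.0289
finger_force: 89.0
pos [0.4616 0.3051 0.1772] rot [ 1.7999e+02 -4.0000e-02  7.7810e+01] tool delta mm [-432.2   83.5   -0. ] F [-0.9  0.6 -1.9] w 0.0289
```

```bash
python3 -m creep '[[[1,-0.01,0.002,0,0,0,0],[1,-0.02,0.004,0,0,0,0],[1,-0.025,0.005,0,0,0,0],[1,-0.025,0.005,0,0,0,0],[1,-0.025,0.005,0,0,0,0],[1,-0.025,0.005,0,0,0,0],[1,-0.025,0.005,0,0,0,0],[1,-0.025,0.005,0,0,0,0],[1,-0.025,0.005,0,0,0,0],[1,-0.025,0.005,0,0,0,0]]]' >/dev/null
python3 -m creep '[[[1,-0.025,0.005,0,0,0,0],[1,-0.025,0.005,0,0,0,0],[1,-0.025,0.005,0,0,0,0],[1,-0.025,0.005,0,0,0,-2.0],[1,-0.025,0.005,0,0,0,-2.0],[1,-0.025,0.005,0,0,0,-2.0],[1,-0.025,0.005,0,0,0,-2.0],[1,-0.02,0.004,0,0,0,-2.0],[1,-0.01,0.002,0,0,0,-1.4],[1,0,0,0,0,0,0]]]' >/dev/null
python3 -c "
from h import *
delta([.581,-.1345,.177])"
```

```text
pos [ 0.4635 -0.1409  0.1757] rot [-1.7993e+02  3.0000e-02  8.9020e+01] tool delta mm [  8.4 117.4  -1.5] F [ 1.  -0.1 -2.4] w 0.0291
```

```bash
python3 - <<'E'
from h import *
for c in ('top','scene'):
    for k in range(2):
        f=grab_frame(c);P=cloud(f)
        hsv=cv2.cvtColor(f['image'],cv2.COLOR_RGB2HSV)
        m=(abs(P[...,0]-.58)<.05)&(abs(P[...,1]+.22)<.14)&(P[...,2]>.036)&(P[...,2]<.05)
        q=P[m]; rc=cv2.minAreaRect((q[:,:2]*1000).astype(np.float32)); print(c,m.sum(),np.round(rc[0],1),np.round(rc[1],1),round(rc[2],1),round(np.median(q[:,2]),4))
        # slot: hole in top face, per y-bin edges projected on rest top plane
        o=-np.array(f['R']).T@np.array(f['t'])
        v,u=np.nonzero(m); Pt=np.array([toworld(f,(a,b),.04) for a,b in zip(u,v)])
        for nm,(i,j,cc,lim) in {'x':(0,1,-.22,.08),'y':(1,0,.58,.005)}.items():
            pass
        cx=[];yy=[]
        for b in np.arange(-.295,-.145,.01):
            xs=np.sort(Pt[abs(Pt[:,1]-b)<.005][:,0]); xs=xs[abs(xs-.58)<.028]
            g=np.argmax(np.diff(xs)); cx.append((xs[g]+xs[g+1])/2); yy.append(b)
        p=np.polyfit(yy,cx,1); print('  slot centre x at y=-.22',np.polyval(p,-.22),'slope deg',np.degrees(np.arctan(p[0])), 'sd',np.std(np.array(cx)-np.polyval(p,yy)))
        ys=np.sort(Pt[abs(Pt[:,0]-np.polyval(p,-.22))<.003][:,1]); g=np.argmax(np.diff(ys)); print('  slot y ends',ys[g],ys[g+1])
    d=tip_of(f,'rest_slot'); print([(x['confidence'],np.round(toworld(f,x['position'],.04),4)) for x in d])
E
```

```text
top 368 [ 578.9 -283.9] [110.8  67.3] 88.7 0.0404Traceback (most recent call last):
  File "<stdin>", line 16, in <module>
    return _wrapfunc(a, 'argmax', axis=axis, out=out, **kwds)
    return bound(*args, **kwds)
ValueError: attempt to get argmax of an empty sequence
```

```bash
cat > rest.py <<'E'
from h import *
for c in ('top','scene'):
    f=grab_frame(c);P=cloud(f); out=[]
    m=(abs(P[...,0]-.58)<.05)&(abs(P[...,1]+.22)<.14)&(P[...,2]>.036)&(P[...,2]<.05)
    rc=cv2.minAreaRect((P[m][:,:2]*1000).astype(np.float32)); print(c,m.sum(),np.round(rc[0],1),np.round(rc[1],1),round(rc[2],1))
    v,u=np.nonzero(m); Pt=np.array([toworld(f,(a,b),.04) for a,b in zip(u,v)])
    for b in np.arange(-.295,-.145,.01):
        xs=np.sort(Pt[abs(Pt[:,1]-b)<.006][:,0])
        if len(xs)<12: continue
        g=np.argmax(np.diff(xs)); out.append((b,xs[0],xs[g],xs[g+1],xs[-1]))
    print(np.round(np.array(out)*1000,1))
    ys=np.sort(Pt[abs(Pt[:,0]-.58)<.004][:,1]); g=np.argmax(np.diff(ys)); print('slot y',ys[0],ys[g],ys[g+1],ys[-1])
    # held handle top
    h=(P[...,2]>.2)&(P[...,2]<.23)&(abs(P[...,0]-observe()['position'][0])<.05)&(P[...,1]>-.36)&(P[...,1]<-.17)
    if h.sum()>30:
        q=P[h]; rc=cv2.minAreaRect((q[:,:2]*1000).astype(np.float32)); print('held',h.sum(),np.round(rc[0],1),np.round(rc[1],1),round(rc[2],1),'z',np.median(q[:,2]))
E
python3 rest.py; python3 -c "
from h import *
save(grab_frame('scene'),'s5.png')"
```

```text
top 381 [ 577.5 -282.1] [113.7  67.9] 89.6
[[-295.   544.5  569.2  587.7  609.7]
 [-285.   547.2  569.   587.5  609.5]
 [-275.   547.1  568.9  587.3  609.3]
 [-265.   546.8  568.6  587.2  612.2]]
slot y -0.3386157033967728 -0.33554168995911765 -0.32950883747791143 -0.31733026186529534
held 448 [ 459.8 -260.6] [ 31.1 127.7] 1.8 z 0.2151349079206062
scene 1368 [ 582.2 -216.4] [240.7  71.7] 89.4
[[-295.   547.7  574.1  590.1  614.7]
 [-285.   547.6  576.1  590.   613.5]
 [-275.   547.5  574.9  589.9  615.2]
 [-265.   548.5  575.7  590.6  615.2]
 [-255.   548.4  575.7  590.5  616.9]
 [-245.   548.4  575.5  590.4  616.6]
 [-235.   548.3  576.4  590.2  616.6]
 [-225.   548.2  573.3  591.   615.4]
 [-215.   549.1  573.2  590.8  615.1]
 [-205.   549.   575.   590.8  615.1]
 [-195.   549.   573.9  591.6  616.8]
 [-185.   549.9  575.7  591.5  617.4]
 [-175.   549.8  574.6  591.3  618.3]
 [-165.   549.7  576.5  592.1  618.1]
 [-155.   549.6  574.4  591.9  618.7]]
slot y -0.33564225847521073 -0.235615326042307 -0.16615962794284772 -0.09815494003985809
held 626 [ 466.4 -246.5] [150.2  35.6] 88.8 z 0.2149782830084924
```

View pics/s5.png

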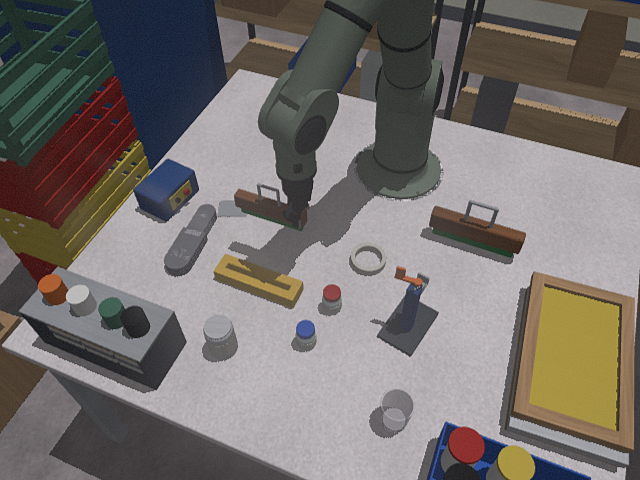

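The squeegee hangs level in the gripper at scene px (270,208), the rest is clear at (258,280), and the bystanders and keeper are as left. Correcting for the camera biases (scene about +2.5–3 mm in x), the slot centre is (0.580, −0.2185) at yaw −0.8°. So the TCP goes to (0.5812, −0.134).

```bash
python3 -m creep '[[[1,0.007,0.01,0,0,0,-0.2],[1,0,0.02,0,0,0,0],[1,0,0.02,0,0,0,0],[1,0,0.02,0,0,0,0],[1,0,0.02,0,0,0,0],[1,0,0.02,0.01,0,0,0],[1,0,0.008,0.02,0,0,0],[1,0,0,0.025,0,0,0],[1,0,0,0.02,0,0,0],[1,0,0,0,0,0,0]]]' >/dev/null
python3 -m creep '[[[1,0,0,0,0,0,0],[1,0,0,0,0,0,0]]]' >/dev/null
python3 - <<'E'
from h import *
for i in range(4): delta([.5812,-.134,.0835]); grab_frame('top')
for c in('top','scene'):
    f=grab_frame(c);P=cloud(f)
    h=(P[...,2]>.115)&(P[...,2]<.142)&(abs(P[...,0]-.58)<.05)&(P[...,1]>-.36)&(P[...,1]<-.17)
    q=P[h]; rc=cv2.minAreaRect((q[:,:2]*1000).astype(np.float32)); print(c,h.sum(),np.round(rc[0],1),np.round(rc[1],1),round(rc[2],1),'z',np.median(q[:,2]),'x',np.median(q[:,0]))
    if c=='scene':
        i=cv2.cvtColor(f['image'],cv2.COLOR_RGB2BGR)[220:320,190:330]; cv2.imwrite('pics/c6.png',cv2.resize(i,None,fx=5,fy=5,interpolation=cv2.INTER_CUBIC))
E
```

```text
pos [ 0.584  -0.1325  0.1024] rot [1.7992e+02 1.0000e-02 8.9410e+01] tool delta mm [-1.5 -2.9 18.9] F [-0.5 -0.8 -2.2] w 0.0289
pos [ 0.584  -0.1326  0.1025] rot [1.799e+02 1.000e-02 8.941e+01] tool delta mm [-1.5 -2.9 19. ] F [ 0.7 -0.5 -1.9] w 0.0292
pos [ 0.5839 -0.1326  0.1024] rot [1.7991e+02 1.0000e-02 8.9400e+01] tool delta mm [-1.4 -2.8 18.9] F [ 0.5  0.1 -2. ] w 0.0292
pos [ 0.5838 -0.1327  0.1023] rot [179.92   0.    89.4 ] tool delta mm [-1.3 -2.6 18.7] F [ 0.8 -0.6 -2.3] w 0.0294
top 287 [ 581.5 -247.5] [ 31.6 140.1] 0.8 z 0.1383012088105891 x 0.5739735677601963
scene 503 [ 585. -243.] [ 33.2 145.8] 0.1 z 0.13746389566708062 x 0.5964357166523455
```

View pics/c6.png

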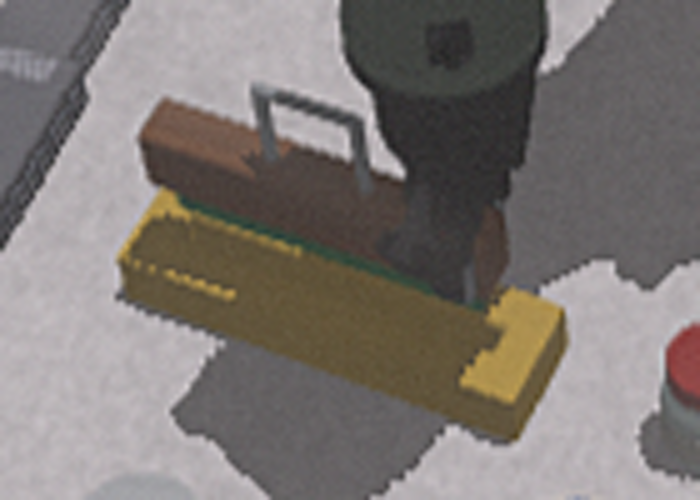

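The squeegee is over the rest, along the slot: blade from crop px (180,205) to (480,300), with a similar margin at both ends. Comparing in the same cameras, it needs −2.7 mm in x and −1 mm in y. I correct, then descend in steps with force checks.

```bash
python3 -m creep '[[[1,-0.001,-0.0027,0,0,0,0.2],[1,0,0,0,0,0,0],[1,0,0,0.008,0,0,0],[1,0,0,0.008,0,0,0],[1,0,0,0.005,0,0,0],[1,0,0,0.004,0,0,0],[1,0,0,0.004,0,0,0],[1,0,0,0,0,0,0],[1,0,0,0,0,0,0]]]'
```

```text
clock: 15.2
position: [0.5806, -0.1337, 0.0723]
tool_rot: [3.142, 0.0, 1.557]
force: [0.6, -0.4, -2.0]
grip_width: 0.0288
finger_force: 89.3
```

```bash
python3 -m creep '[[[1,0,0,0.004,0,0,0],[1,0,0,0.005,0,0,0],[1,0,0,0.005,0,0,0],[1,0,0,0.005,0,0,0],[1,0,0,0.004,0,0,0],[1,0,0,0,0,0,0]]]'
```

```text
clock: 15.8
position: [0.5803, -0.1337, 0.0486]
tool_rot: [-3.141, -0.0, 1.557]
force: [0.1, -0.3, -3.1]
grip_width: 0.029
finger_force: 89.3
```

```bash
python3 -m creep '[[[1,0,0,0.003,0,0,0],[1,0,0,0.002,0,0,0],[1,0,0,0,0,0,0]]]'; python3 -m creep '[[[1,0,0,0.001,0,0,0],[1,0,0,0,0,0,0]]]'
```

```text
clock: 16.1
position: [0.5807, -0.1338, 0.0445]
tool_rot: [3.141, -0.0, 1.557]
force: [-1.1, -0.8, 1.6]
grip_width: 0.029
finger_force: 89.5
clock: 16.3
position: [0.5807, -0.1338, 0.0444]
tool_rot: [3.141, -0.0, 1.556]
force: [-8.2, 2.0, 21.7]
grip_width: 0.0293
finger_force: 92.4
```

Seated: the reaction is 22 N at the expected height. Now releasing and backing straight up.

```bash
python3 -m creep '[[[1,0,0,-0.001,0,0,0],[0.2,0,0,0,0,0,0],[-1,0,0,0,0,0,0],[-1,0,0,0,0,0,0],[-1,0,0,0,0,0,0],[-1,0,0,0,0,0,0],[-1,0,0,-0.01,0,0,0],[-1,0,0,-0.02,0,0,0],[-1,0,0,-0.03,0,0,0],[-1,0,0,-0.03,0,0,0]]]'
python3 -m creep '[[[-1,0,0,-0.04,0,0,0],[-1,0,0,-0.04,0,0,0],[-1,0.03,0,-0.02,0,0,0],[-1,0.04,-0.02,0,0,0,0],[-1,0.04,-0.03,0,0,0,0],[-1,0.04,-0.03,0,0,0,0],[-1,0.03,-0.03,0,0,0,0],[-1,0,0,0,0,0,0]]]'
python3 - <<'E'
from h import *
for c in('top','scene'):
    f=grab_frame(c);P=cloud(f)
    for lo,hi in((-.31,-.26),(-.18,-.13)):
        h=(P[...,2]>.06)&(P[...,2]<.12)&(abs(P[...,0]-.58)<.014)&(P[...,1]>lo)&(P[...,1]<hi); print(c,h.sum(),np.median(P[h][:,2]))
save(f,'s7.png')
E
```

```text
clock: 17.3
position: [0.5804, -0.1338, 0.1358]
tool_rot: [-3.141, 0.0, 1.556]
force: [0.6, 1.1, 0.0]
grip_width: 0.0853
finger_force: 0.0
clock: 18.1
position: [0.4702, 0.0516, 0.2349]
tool_rot: [-3.141, -0.002, 1.562]
force: [0.7, -1.2, -0.2]
grip_width: 0.0854
finger_force: 0.0
top 155 0.0839214083548708
top 156 0.08399359769694748
scene 165 0.0839147966413979
scene 160 0.08446258317020996
```

View pics/s7.png

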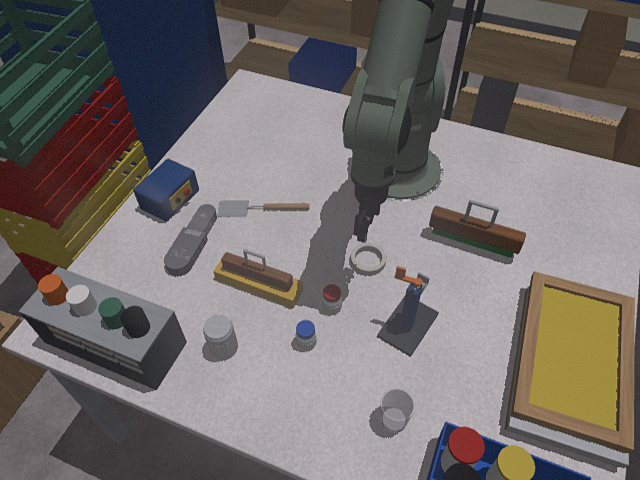

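The squeegee sits in the rest at px (256,273), its top level at about 84–85 mm (85 expected). The keeper is still open at (408,273), and the jars, tape, spatula and insoles are where they were.

```bash
python3 -c "
from workcell import *
print(job_done())"
```

```text
the job is handed in; nothing more can be done
None
```

I snapped the keeper open while the squeegee still hung, then lifted the squeegee off and let it go fully seated in the rest's slot; the bystanders look unmoved, and I handed the job in just after 18 s (no verdict shown).

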